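# Hang the long tongs from the drying stand over the rail

## Robot

A 6-joint arm with a two-finger parallel gripper is mounted at the origin on the work surface. World frame = base frame: x ahead of the robot, y to its left, z up, the work surface at z = 0. Lengths are in m, angles in degrees, forces in N, time in s.
With the tool pointing down it reaches from about 0.375 to 0.9 m from the base axis. Payload 3.1 kg.
Tool frame: the origin (TCP) lies on the centre line of the jaws, within the pads' length; the fingertips stand 19 mm ahead of it and the grasp point (between the pads) is the TCP (tips_ahead is the distance from the TCP to the fingertips, in m); z points along the fingers, y is the line along which they close (so a half turn about z gives the same grasp; the last joint's range is limited). The gripper opens to 87 mm and grips with 3 to 60 N. Pads are 19 mm wide; open, the fingers measure 117 mm over their backs; the gripper's body (75 mm by 190 mm) begins 51 mm behind the grasp point.
Start: joints at [-10.227, 30.224, 82.088, -0, 67.689, -10.227], TCP at [0.625, 0, 0.204] pointing down, gripper open.
Joint ranges: [-176.69, 176.69], [-43.24, 126.21], [12.49, 139.97], [-82, 262], [0, 151.66], [-163.58, 163.58]. Speed limits (degrees/s): [159.86, 159.86, 180, 180, 180, 180].

## Interface

Orientations are given as a 3x3 rotation matrix whose columns are the frame's x, y, z axes.
In Python, from rig import read_state, capture, hand_in, trace, landmark_of, tips_ahead gives the robot as it stands.
- The arm moves only by the shell command python3 -m jog 'ROWS'. ROWS is JSON, a list of rows, each an object of numbers: "tx", "ty", "tz": the shift along the tool's x, y, z in cm; "roll": the turn about the tool's z in rad; "jaw": the opening, from 0 (shut) to 1 (fully open). A call has 1 to 8 rows; each row shifts and turns the commanded pose from where the row before left it, along the tool's axes as they then stand; what a row does not reach is not made up. A row lasts 1/10 s, in which the tool goes at most 50 mm and 8.59 degrees, less where a joint would pass 70% of its speed; a pose out of reach is approached as far as the arm can. A call with a gripper value outside its range is refused whole. The fingers move at their own pace and stop on an object; the grip force is fixed at half the most. Time passes only in rows, so rows that do not move let the fingers close. It gives the time, the measured TCP pose, the force, the opening and the grip force at its end, in the units of the state.
- read_state(): the state, without advancing time (a new reading comes with each control period).
- capture(name): name is "scene" or "side" or "wrist"; returns a dict with "img" (384x512x3 uint8, red, green, blue), "vertical_fov" (degrees; the focal length in pixels is half the picture's height over the tangent of half this angle, whatever the lens; pixels are square), "cx", "cy" (the principal point, pixels), "cam_to_world" (4x4, takes a point from camera to world coordinates); the wrist camera has in their place "tool_from_camera" (4x4, takes a point from camera to tool coordinates, whose origin is the TCP and whose axes are the flange's). Camera axes: x right, y up, looking along -z (the intrinsics and any distortion apply to the point x, -y, -z); pixel columns grow to the right and rows downward; lengths in m; the calibration is good to about 2 mm. A picture is of the moment at which its call begins: read the wrist's pose just before it. There is no depth.
- hand_in(): hands the job in; it is judged then, once.
Trained networks look in the newest picture that a camera, given by its name, has taken for a name from the list of things; names that differ only in an ending like _2 or _b are one class to them, and where a whole thing is asked for, a point or a joint stands for the part that bears it (a point fixed in the world has none). Each returns a list of dicts, best first, with "p" (0 to 1); they miss things now and then, are a little off and sometimes report something else, mostly with a low value. They report only what shows in the picture. A call takes as long as a camera call. They do not tell look-alikes from the thing itself.
- trace(camera, thing): "pixels" (384x512 bool, what is visible of it) and "bbox" ([left, top, width, height] in pixels, round what is visible of it).
- landmark_of(camera, thing): "point" ([row, column] in pixels: a listed point, or the origin of a listed thing).
The state is a dict: "time_s": time; "joint_positions": joint angles; "qvel": joint speeds; "tau": joint torques, N m; "position": TCP position; "tcp_rot": TCP orientation; "force": force on the tool from outside, world axes, zero at the start; "moment": the same for the moment, N m; "opening": opening from 0.0 (shut) to 1.0 (fully open); "grasp_force": force on a finger pad.
Only numpy, scipy, OpenCV 4.12 (cv2) and the standard library are available. Lean on these libraries where they do the work, as an engineer would, in place of code of your own. Each camera call takes 0.05 s, during which the arm holds its last target. There are 200 camera calls.

## Task

The longer of the two tongs on the drying stand is dry: lift it up and off its leaning peg and hang it over the steel rail, one arm on each side of the bar, square to the bar and near the middle of the rail. Holding it upright, lower it gently until its bend rests on the bar before you let go. Leave the short tongs, the bottles and everything else on the counter where they are.

Things in the scene. Friction and masses are not known exactly. Their poses are not given: they have to be found in the camera images.
- long_tongs: Long rigid steel tongs (no spring), 90 g: a U of flat strip 16 mm wide, 3 mm thick; two parallel arms, 40 mm apart inside, 46 mm over the outside, end 117 mm below a bend shaped like a low roof (15 degree slopes); last 24 mm 26 mm wide. Origin: inside of the peak, midway between the arms. x across from arm to arm, y along strip width, z from arm ends towards the bend (up when hung straight).
- tongs_grip (a point): Point midway between the straight arms of the long tongs, 30 mm below the origin: where to grip over the outer faces. At the start a stand peg runs up between the arms to the inside of the bend, the upper arm rests on it, the tongs' z lies along the peg, 35 degrees from vertical and leaning to the stand's -x; they come free after 120 mm along their own +z.
- short_tongs: Short tongs of the same form and width, but their arms end 72 mm below the peak, on the other leaning peg. Same axes and origin. Not to be moved.
- stand: Wooden drying stand, fixed. Board 160 x 260 x 20 mm at x = -35 to 125, y = -130 to 130 mm of its frame; origin on the counter. Two front pegs (12 mm dowels, 190 mm long) rise from the board at x = 0, y = +80 and -80 mm, leaning 35 degrees from vertical to its -x, towards the robot. Two upright rear pegs at x = 75, y = +38 and -38 mm carry the inverted bottles.
- peg_tip_left (a point): Centre of the rounded tip of the leaning peg at the stand's +y side, 176 mm above the counter.
- peg_tip_right (a point): Centre of the rounded tip of the leaning peg at the stand's -y side, 176 mm above the counter.
- rail: Steel rail, fixed: level round bar, 14 mm thick, 260 mm long along the body's y, centre line 175 mm above the counter, on thin posts at y = +124 and -124 mm with feet 110 mm long in x, 30 mm wide, 8 mm high. Origin on the counter under the bar's middle; x is level and square to the bar.
- rail_mid (a point): Middle of the bar, on its centre line; same axes as the rail. The long tongs hang fully seated when their origin is 7 mm above the bar's centre line.
- bottle_a: Bottle of 64 mm diameter and 167 mm height standing inverted over the stand's rear peg at y = +38 mm. Origin at its mouth, which rests on the board 20 mm above the counter. Not to be moved.
- bottle_b: The same over the rear peg at y = -38 mm. Not to be moved.
- cup: Squat grey stoneware cup, 86 mm across and 60 mm high, standing in front of the rail on the robot's side. Origin at the centre of its underside. Not to be moved.
- tin: Closed aluminium tin with press lid, 88 mm across, 106 mm high. Origin at the centre of its underside. Not to be moved.
- jar: Glass jar, 60 mm across, 85 mm high, on the robot's side. Origin at the centre of its underside. Not to be moved.
- scoop: Clear plastic scoop lying behind the rail, 168 mm long in x (bowl 85 x 60 x 35 mm at +x), 35 mm high. Origin under it near the joint of bowl and handle. Not to be moved.
Things that resemble listed ones, but are neither listed nor needed, are in the scene too. What is shaped like the long_tongs but black, orange or turquoise is not meant.

How it is judged:
By the outcome, as a careful person would: the job done as asked, in the order asked, and still so for the second after the job is handed in, with the robot touching nothing.
It also fails if it takes over 45 s, if anything falls off the work surface, if the arm or the gripper's body presses on something with over 40 N, if the wrist force passes 120 N, or if a joint passes its speed limit or range.

## Working session

There is one attempt and no reset: what is moved stays moved. The work goes in short steps, Python scripts to look and compute and a shell command to move; the robot and the scene stay as the last step left them, time stands still between calls to the robot, and variables do not carry over. Pictures are saved under pics/ and viewed, at most 10 in all, crops included, and the job is handed in when it is done.

```bash
ls; mkdir -p pics
python3 - <<'E'
from rig import *
import cv2,numpy as np
s=read_state();print(s['time_s'],s['position'],np.round(s['tcp_rot'],3).tolist(),s['opening'])
ims=[]
for c in['scene','side']:
    d=capture(c);cv2.imwrite(f'pics/{c}0.png',d['img'][:,:,::-1]);print(c,{k:(np.round(v,4).tolist() if k!='img' else 0) for k,v in d.items()})
    for t in['long_tongs','tongs_grip','short_tongs','peg_tip_left','peg_tip_right','rail','rail_mid','stand','bottle_a','cup','tin','jar','scoop']:
        print(c,t,[(round(r['p'],2),np.round(r['point']).tolist()) for r in landmark_of(c,t)])
    if c in('scene','side'):
        for t in['long_tongs','rail']: print(t,[(round(r['p'],2),r['bbox']) for r in trace(c,t)])
E
```

```text
pics
0.0 [6.24216003e-01 1.43742555e-04 2.02647069e-01] [[0.0, 1.0, -0.002], [1.0, -0.0, 0.0], [0.0, -0.002, -1.0]] 0.9981638500462827
scene {'img': 0, 'vertical_fov': 50.4373, 'cx': 254.2515, 'cy': 191.2426, 'cam_to_world': [[-0.3426, -0.7592, 0.5534, 1.1541], [0.9394, -0.2858, 0.1895, 0.2932], [0.0143, 0.5847, 0.8111, 1.0269], [0.0, 0.0, 0.0, 1.0]]}
scene long_tongs [(0.81, [189.0, 345.0]), (0.78, [189.0, 319.0]), (0.74, [221.0, 393.0]), (0.67, [198.0, 401.0])]
scene tongs_grip [(0.79, [202.0, 340.0]), (0.71, [190.0, 330.0]), (0.58, [224.0, 386.0])]
scene short_tongs [(0.7, [180.0, 285.0])]
scene peg_tip_left []
scene peg_tip_right []
scene rail []
scene rail_mid [(0.92, [144.0, 162.0])]
scene stand [(0.76, [256.0, 298.0])]
scene bottle_a [(0.83, [277.0, 279.0]), (0.59, [281.0, 306.0])]
scene cup [(0.62, [156.0, 193.0])]
scene tin [(0.97, [270.0, 169.0])]
scene jar [(0.96, [165.0, 252.0])]
scene scoop [(0.81, [199.0, 124.0]), (0.42, [280.0, 280.0])]
long_tongs [(0.91, [328.9, 186.6, 18.4, 46.0]), (0.75, [372.3, 168.0, 31.2, 27.6]), (0.73, [318.4, 185.1, 43.6, 20.7]), (0.6, [362.3, 
[... 483 characters left out ...]
, (0.17, [254.0, 203.0])]
side short_tongs [(0.34, [155.0, 210.0])]
side peg_tip_left [(0.89, [150.0, 206.0])]
side peg_tip_right [(0.73, [172.0, 234.0])]
side rail []
side rail_mid [(0.73, [248.0, 280.0])]
side stand [(0.92, [190.0, 252.0])]
side bottle_a [(0.53, [183.0, 273.0]), (0.44, [171.0, 261.0])]
side cup [(0.89, [296.0, 234.0])]
side tin [(0.6, [233.0, 333.0]), (0.44, [152.0, 208.0])]
side jar [(0.93, [256.0, 206.0])]
side scoop [(0.82, [302.0, 326.0])]
long_tongs [(0.72, [170.0, 186.4, 22.0, 23.6]), (0.54, [134.5, 172.1, 19.7, 22.8]), (0.52, [202.1, 147.8, 9.2, 10.4]), (0.52, [174.3, 165.2, 34.0, 13.8])]
rail [(0.73, [254.9, 211.9, 49.9, 120.8]), (0.17, [212.8, 149.9, 88.4, 62.9])]
```

Run:
```python
import cv2
a=cv2.imread('pics/scene0.png')[90:330,90:430];b=cv2.imread('pics/side0.png')[120:360,110:400]
cv2.imwrite('pics/a1.png',cv2.resize(a,None,fx=2.35,fy=2.35,interpolation=cv2.INTER_CUBIC))
cv2.imwrite('pics/b1.png',cv2.resize(b,None,fx=2.5,fy=2.5,interpolation=cv2.INTER_CUBIC))
```

```text
(no output)
```

View pics/a1.png

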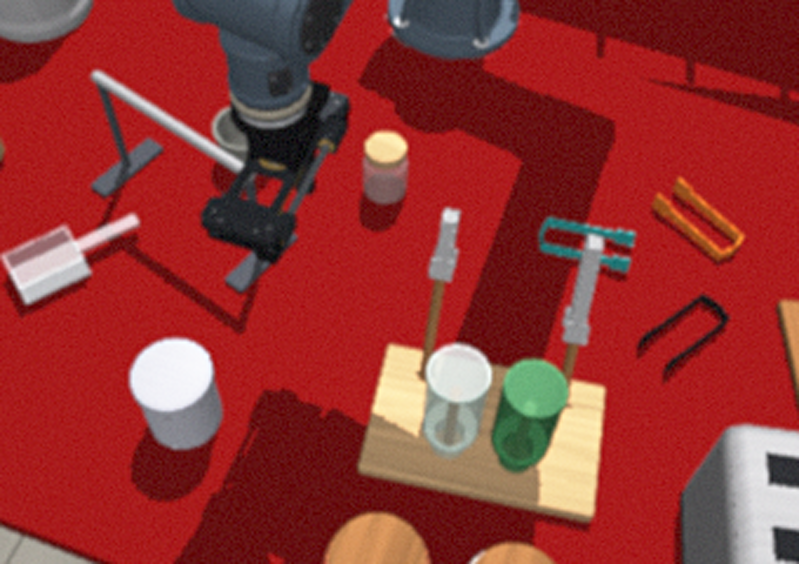

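View pics/b1.png

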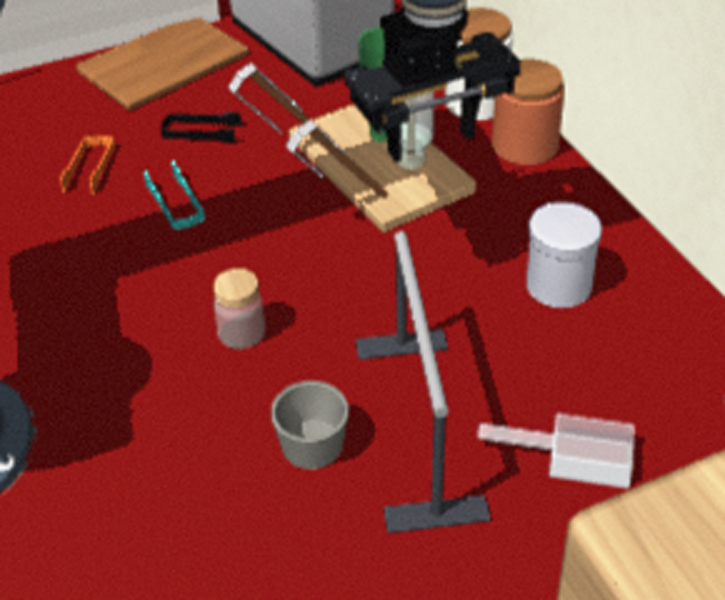

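The scene view shows the steel long tongs on the +y peg, with its peak near col 343, row 192. The short tongs are on the other peg, with their peak near (281, 181). The rail's far bar end is at (131, 122). In the side view the long peak is near (206, 150), the short one near (231, 173), and the bar ends are at (270, 214) and (286, 284). The turquoise, orange and black tongs are look-alikes.

Next I fit the stand and rail poses.

```bash
cat > h.py <<'E'
import numpy as np
from scipy.optimize import least_squares
SC=dict(f=192/np.tan(np.radians(50.4373/2)),c=(254.2515,191.2426),T=np.array([[-0.3426,-0.7592,0.5534,1.1541],[0.9394,-0.2858,0.1895,0.2932],[0.0143,0.5847,0.8111,1.0269],[0,0,0,1]]))
SI=dict(f=192/np.tan(np.radians(44.3912/2)),c=(252.4024,191.1804),T=np.array([[0.9097,0.2757,-0.3105,0.1012],[-0.4146,0.5609,-0.7166,-0.9849],[-0.0234,0.7807,0.6245,1.0619],[0,0,0,1]]))
def proj(C,P):  # -> (row,col)
    p=np.linalg.inv(C['T'])@np.append(P,1); return np.array([C['c'][1]-C['f']*p[1]/-p[2], C['c'][0]+C['f']*p[0]/-p[2]])
def ray(C,rc):
    d=np.array([(rc[1]-C['c'][0])/C['f'],-(rc[0]-C['c'][1])/C['f'],-1]);return C['T'][:3,3],C['T'][:3,:3]@d
def atz(C,rc,z):
    o,d=ray(C,rc);return o+d*(z-o[2])/d[2]
def tri(ms):
    A=[];b=[]
    for C,rc in ms:
        o,d=ray(C,rc);d=d/np.linalg.norm(d);M=np.eye(3)-np.outer(d,d);A.append(M);b.append(M@o)
    return np.linalg.lstsq(np.vstack(A),np.hstack(b),rcond=None)[0]
def body(q,P):
    c,s=np.cos(q[2]),np.sin(q[2]);return np.array([q[0]+c*P[0]-s*P[1],q[1]+s*P[0]+c*P[1],P[2]])
def fit(obs,q0):
    f=lambda q:np.concatenate([proj(C,body(q,np.array(P)))-np.array(rc) for C,P,rc in obs])
    r=least_squares(f,q0,loss='soft_l1');return r.x,np.round(f(r.x).reshape(-1,2),1)
E
python3 - <<'E'
from h import *
a=lambda u,v:(90+v/2.35,90+u/2.35)
b=lambda u,v:(120+v/2.5,110+u/2.5)
t=(-.109,.0,.176)
ob=[(SC,(-.035,-.13,.02),a(388,345)),(SC,(-.035,.13,.02),a(605,383)),(SC,(.125,.13,.02),a(597,507)),(SC,(.125,-.13,.02),a(360,470)),
(SC,(0,0,0),(256,298)),(SI,(0,0,0),(190,252)),(SI,(-.109,.08,.176),(150,206)),(SI,(-.109,-.08,.176),(172,234)),
(SI,(-.035,-.13,.02),b(384,220)),(SI,(.125,-.13,.02),b(475,180)),(SC,(.075,.038,.02),(281,306)),(SC,(.075,-.038,.02),(277,279))]
q,r=fit(ob,[.7,.2,0]);print('stand',q,np.degrees(q[2]));print(r.tolist())
L=np.array([tri([(SC,(189,345)),(SI,(150,205))]),tri([(SC,a(595,240)),(SI,b(243,75))])]);print('long peak',L)
for s in(.08,-.08):print('tip',body(q,(-.109,s,.176)))
n=np.array([np.cos(np.radians(35)),0,np.sin(np.radians(35))]);z=np.array([-n[2],0,n[0]])
pk=np.array([-.109,.08,.1756])+.010*z-.014*n;print('pred origin',body(q,pk),proj(SC,body(q,pk)),proj(SI,body(q,pk)))
ro=[(SI,(0,.13,.175),b(400,236)),(SI,(0,-.13,.175),b(440,411)),(SC,(0,-.13,.175),a(97,75)),(SI,(0,0,.175),(248,280)),(SC,(0,0,.175),(144,162))]
q,r=fit(ro,[.5,-.2,0]);print('rail',q,np.degrees(q[2]));print(r.tolist())
for nme,C,rc in[('cup',SI,(296,234)),('jar',SI,(256,206)),('tin',SC,(270,169))]:print(nme,atz(C,rc,0))
E
python3 -m jog '[{"tx":0}]'
```

```text
stand [0.62474533 0.24406801 0.17461316] 10.004597102748727
[[-1.1, -1.2], [-2.3, -1.0], [0.5, -0.4], [-1.3, -0.1], [1.5, -0.5], [-0.1, -1.9], [-0.6, 3.0], [-0.1, 0.5], [0.4, -0.6], [-1.0, -0.1], [0.9, 3.5], [0.0, 1.8]]
long peak [[0.48812221 0.31028181 0.1766943 ]
 [0.49642331 0.30883378 0.17427104]]
tip [0.50350463 0.30391525 0.176     ]
tip [0.53130098 0.14634824 0.176     ]
pred origin [0.48656234 0.30092647 0.17576145] [188.59343865 340.46424615] [151.15081538 204.66484789]
rail [ 0.5059709  -0.20698985 -0.31401504] -17.991736769724056
[[-0.7, 0.6], [-0.1, 0.0], [-0.1, -1.2], [-1.9, -2.3], [-1.5, -0.4]]
cup [ 0.38551057 -0.1754709   0.        ]
jar [0.3672434  0.00495868 0.        ]
tin [ 0.78291682 -0.07315423  0.        ]$[0]: bad value
```

```bash
python3 -m jog '[{"tx":0,"ty":0,"tz":-4.5,"roll":0,"jaw":1},{"tx":2,"ty":-1,"tz":-4,"roll":0.14,"jaw":1}]'; python3 -m jog '[{"tz":-1.0}]'
```

```text
time_s: 1.8
position: [0.6156, 0.0181, 0.2886]
tcp_rot: [[0.146, 0.989, -0.001], [0.989, -0.146, -0.001], [-0.001, -0.001, -1.0]]
force: [1.6, 0.1, 0.3]
opening: 0.999
grasp_force: 0.0$[0]: bad value
```

```bash
python3 -m jog '[{"tx":3,"ty":-1,"tz":0,"roll":0.145,"jaw":1},{"tx":3,"ty":-1,"tz":0,"roll":0.145,"jaw":1},{"tx":3,"ty":-2,"tz":0,"roll":0.145,"jaw":1},{"tx":2,"ty":-3,"tz":0,"roll":0.145,"jaw":1},{"tx":2,"ty":-3,"tz":0,"roll":0.145,"jaw":1},{"tx":1,"ty":-3,"tz":0,"roll":0.145,"jaw":1},{"tx":0,"ty":-3,"tz":0,"roll":0.145,"jaw":1},{"tx":0,"ty":-3,"tz":0,"roll":0.145,"jaw":1}]'; python3 -m jog '[{"tx":0,"ty":-2,"tz":0,"roll":0.1,"jaw":1},{"tx":0,"ty":0,"tz":0,"roll":0,"jaw":1}]'
```

```text
time_s: 2.6
position: [0.5378, 0.2695, 0.2886]
tcp_rot: [[0.965, 0.262, -0.0], [0.262, -0.965, -0.0], [-0.001, 0.0, -1.0]]
force: [-0.3, 0.3, -0.6]
opening: 1.001
grasp_force: 0.0
time_s: 2.8
position: [0.5323, 0.29, 0.2887]
tcp_rot: [[0.985, 0.174, -0.0], [0.174, -0.985, 0.001], [0.0, -0.001, -1.0]]
force: [1.2, -0.8, -0.8]
opening: 1.002
grasp_force: 0.0
```

```bash
cat >> h.py <<'E'
def wcam():
    from rig import read_state,capture
    s=read_state();d=capture('wrist');T=np.eye(4);T[:3,:3]=s['tcp_rot'];T[:3,3]=s['position']
    return dict(f=192/np.tan(np.radians(d['vertical_fov']/2)),c=(d['cx'],d['cy']),T=T@np.array(d['tool_from_camera'])),d['img'],s,d
E
python3 - <<'E'
from h import *
from rig import *
import cv2
C,im,s,d=wcam();cv2.imwrite('pics/w1.png',im[:,:,::-1]);print(s['position'],np.round(d['tool_from_camera'],3).tolist(),C['f'],C['c'])
np.savez('w1.npz',T=C['T'],f=C['f'],c=C['c'])
for t in['long_tongs','tongs_grip','short_tongs','peg_tip_left','stand']:print(t,[(round(r['p'],2),np.round(r['point'],1).tolist()) for r in landmark_of('wrist',t)])
for P in[(.4866,.3009,.1758),(.492,.309,.1758)]:print(proj(C,np.array(P)))
E
```

```text
[0.53231919 0.29001532 0.2887375 ] [[0.0, 0.953, 0.303, 0.084], [1.0, -0.0, 0.0, -0.0], [0.0, 0.303, -0.953, -0.181], [0.0, 0.0, 0.0, 1.0]] 291.75995302120225 (254.53495323835642, 188.6216361485227)
long_tongs [(0.76, [200.5, 130.9]), (0.69, [208.9, 232.0]), (0.67, [245.6, 268.1]), (0.59, [249.7, 126.2])]
tongs_grip [(0.95, [189.2, 140.7]), (0.75, [260.5, 138.3]), (0.73, [239.3, 250.6]), (0.7, [187.7, 234.8])]
short_tongs [(0.96, [215.2, 377.0])]
peg_tip_left []
stand [(0.67, [94.3, 292.1])]
[217.61693357 238.01364918]
[211.89553402 231.42200952]
```

View pics/w1.png

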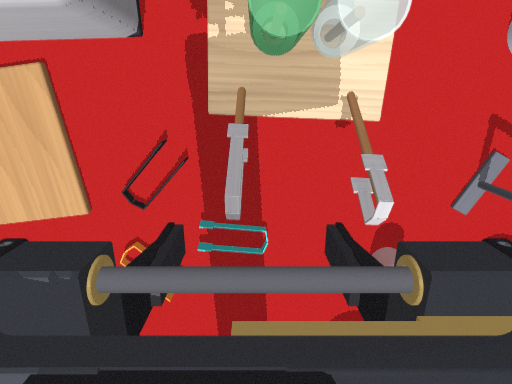

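The wrist view shows the long tongs directly below. Its peak is at about col 233, row 215, and the wide tip of its upper arm is at about (238, 130). The board's front corners are at (208, 112) and (380, 121). The short tongs are to the right.

Run:
```python
from h import *
import cv2
w=np.load('w1.npz');W=dict(T=w['T'],f=w['f'],c=w['c'])
A=atz(W,(112,208),.02);B=atz(W,(121,380),.02);d=A-B;print('corners',A,B,np.linalg.norm(d),np.degrees(np.arctan2(-d[0],d[1])))
im=cv2.imread('pics/w1.png').astype(int)
hsv=cv2.cvtColor(im.astype(np.uint8),cv2.COLOR_BGR2HSV)
g=((hsv[:,:,1]<60)&(hsv[:,:,2]>90))[:, 215:260]
for r in range(122,224,6):
    c=np.flatnonzero(g[r])+215;print(r,(c.min(),c.max(),len(c)) if len(c) else None)
print('tri peak',tri([(W,(208.9,232)),(SC,(189,345)),(SI,(150,205))]))
print('rays peak z.176',atz(W,(208.9,232),.1757), 'z.18 top',atz(W,(216,233),.176))
# strip centre for several heights: upper arm tip & near peak
yv=np.array([-np.sin(.1746),np.cos(.1746)]);xv=np.array([yv[1],-yv[0]])
S0=np.array([.62475,.24407])
for rc in[(215,233),(200,233.5),(180,235)]:
  for z in(.15,.17,.18):
    P=atz(W,rc,z)[:2]-S0;print(rc,z,P@xv,P@yv)
```

```text
corners [0.57985343 0.36975229 0.02      ] [0.61183656 0.11289298 0.02      ] 0.25884285141241437 7.097718255049107
122 None
128 (np.int64(228), np.int64(247), 20)
134 (np.int64(227), np.int64(247), 21)
140 (np.int64(230), np.int64(243), 14)
146 (np.int64(230), np.int64(242), 13)
152 (np.int64(229), np.int64(247), 19)
158 (np.int64(229), np.int64(247), 19)
164 (np.int64(228), np.int64(243), 16)
170 (np.int64(227), np.int64(242), 16)
176 (np.int64(227), np.int64(242), 16)
182 (np.int64(226), np.int64(241), 16)
188 (np.int64(225), np.int64(241), 17)
194 (np.int64(225), np.int64(241), 17)
200 (np.int64(225), np.int64(240), 16)
206 (np.int64(225), np.int64(240), 16)
212 (np.int64(225), np.int64(240), 16)
218 (np.int64(227), np.int64(239), 13)
tri peak [0.4906778  0.31003406 0.17602392]
rays peak z.176 [0.49551814 0.30890915 0.1757    ] z.18 top [0.48762139 0.30658151 0.176     ]
(215, 233) 0.15 -0.13393356029227066 0.08745422337037714
(215, 233) 0.17 -0.1255289312796237 0.08584016822354179
(215, 233) 0.18 -0.1213266167733003 0.08503314065012413
(200, 233.5) 0.15 -0.11505496197513715 0.08644930555124673
(200, 233.5) 0.17 -0.10783058524738924 0.08489807586063648
(200, 233.5) 0.18 -0.1042183968835153 0.08412246101533138
(180, 235) 0.15 -0.09083389060149383 0.08421006593278368
(180, 235) 0.17 -0.08512376691050354 0.0827988290335731
(180, 235) 0.18 -0.0822687050650084 0.08209321058396776
```

```bash
cat > f.py <<'E'
from h import *
w=np.load('w1.npz');W=dict(T=w['T'],f=w['f'],c=w['c'])
def pt(q,x,y,z):
    c,s=np.cos(np.radians(35)),np.sin(np.radians(35))
    v=np.array([x*c-z*s, y, x*s+z*c+q[3]]);r=body(q,v);return r
# wrist: arm edges etc. (row,col); None=ignore row
E=[(.023,.013,-.117,125,227.2),(.023,-.013,-.117,125,248),(.023,.013,-.093,138,227.2),(.023,-.013,-.093,138,247.8)]
C=[(.023,r,c) for r,c in((170,235),(182,234),(194,233.5),(206,233))]
def res(q):
    o=[]
    for x,y,z,r,c in E:
        p=proj(W,pt(q,x,y,z));o+=[p[0]-r,p[1]-c]
    zs=np.linspace(-.12,.0,60);P=np.array([proj(W,pt(q,.023,0,z)) for z in zs])
    for x,r,c in C:o.append(np.interp(r,P[::-1,0],P[::-1,1])-c if P[0,0]>P[-1,0] else np.interp(r,P[:,0],P[:,1])-c)
    o+=list(.6*(proj(SC,pt(q,0,0,0))-(189,344)))+list(.6*(proj(SI,pt(q,0,0,0))-(150,205)))
    o.append((q[3]-.1758)/.002)
    return np.array(o)
r=least_squares(res,[.49,.309,.17,.1758],loss='soft_l1')
q=r.x;print(q,np.degrees(q[2]));print(np.round(res(q),1).tolist())
for z in(-.02,-.025,-.03):print('grip',z,pt(q,.0215,0,z))
print('ends',pt(q,.0215,0,-.117),pt(q,-.0215,0,-.117))
E
python3 f.py
```

```text
[0.49140008 0.30606671 0.16135183 0.17611699] 9.244779135165055
[-0.1, 0.4, 0.2, 0.1, -0.1, -0.9, 0.2, -0.1, -0.0, 0.2, -0.1, -0.0, 0.9, -1.2, -0.0, 0.3, 0.2]
grip -0.02 [0.52010562 0.31073901 0.17206584]
grip -0.025 [0.52293625 0.31119975 0.16797008]
grip -0.03 [0.52576688 0.31166048 0.16387432]
ends [0.57501986 0.31967723 0.0926081 ] [0.54025384 0.31401848 0.06794431]
```

```bash
python3 -m jog '[{"tx":-0.35,"ty":-2.25,"tz":2,"roll":0.012,"jaw":1},{"tx":0,"ty":0,"tz":4,"roll":0,"jaw":1},{"tx":0,"ty":0,"tz":3,"roll":0,"jaw":0.8},{"tx":0,"ty":0,"tz":2,"roll":0,"jaw":0.6},{"tx":0,"ty":0,"tz":1.1,"roll":0,"jaw":0.45},{"tx":0,"ty":0,"tz":0,"roll":0,"jaw":0.35},{"tx":0,"ty":0,"tz":0,"roll":0,"jaw":0.35}]'
python3 - <<'E'
from h import *
import cv2
C,im,s,d=wcam();cv2.imwrite('pics/w2.png',im[:,:,::-1]);print(s['position'])
E
```

```text
time_s: 3.8
position: [0.5272, 0.3091, 0.1685]
tcp_rot: [[0.988, 0.158, 0.002], [0.158, -0.988, 0.001], [0.002, -0.0, -1.0]]
force: [1.0, -0.2, 0.1]
opening: 0.629
grasp_force: 0.0
[0.52722639 0.3091415  0.16847503]
```

View pics/w2.png

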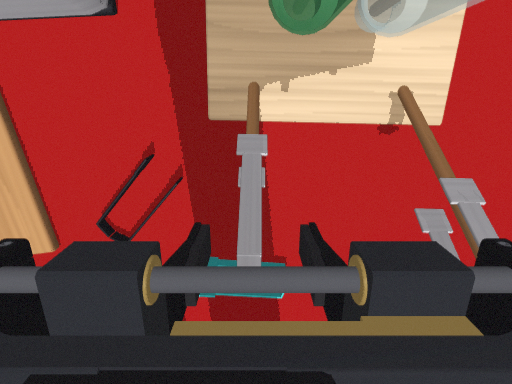

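The arm strip sits at col ~250 between fingers centred at 255, so the tool is about 2.5 mm off. I'll correct that and close.

```bash
python3 -m jog '[{"tx":-0.1,"ty":-0.25,"tz":0,"roll":0,"jaw":0.3},{"tx":0,"ty":0,"tz":0,"roll":0,"jaw":0.25},{"tx":0,"ty":0,"tz":0,"roll":0,"jaw":0.2},{"tx":0,"ty":0,"tz":0,"roll":0,"jaw":0.0},{"tx":0,"ty":0,"tz":0,"roll":0,"jaw":0.0},{"tx":0,"ty":0,"tz":0,"roll":0,"jaw":0.0},{"tx":0,"ty":0,"tz":0,"roll":0,"jaw":0.0},{"tx":0,"ty":0,"tz":0,"roll":0,"jaw":0.0}]'
```

```text
time_s: 4.65
position: [0.5248, 0.3116, 0.1676]
tcp_rot: [[0.987, 0.158, -0.0], [0.158, -0.987, -0.0], [-0.0, -0.0, -1.0]]
force: [0.2, -0.3, 0.5]
opening: 0.006
grasp_force: 0.1
```

Run:
```python
from h import *
from rig import *
import cv2
C,im,s,d=wcam();print(s['opening'],s['grasp_force']);b=capture('side')['img'][120:220,160:290];a=capture('scene')['img'][130:260,290:420]
r=lambda x:cv2.resize(x,(400,400),interpolation=cv2.INTER_CUBIC)
cv2.imwrite('pics/w3.png',np.hstack([r(im[80:340,120:380]),r(a)])[:,:,::-1])
```

```text
0.006301047330601612 0.08263360152341193
```

View pics/w3.png

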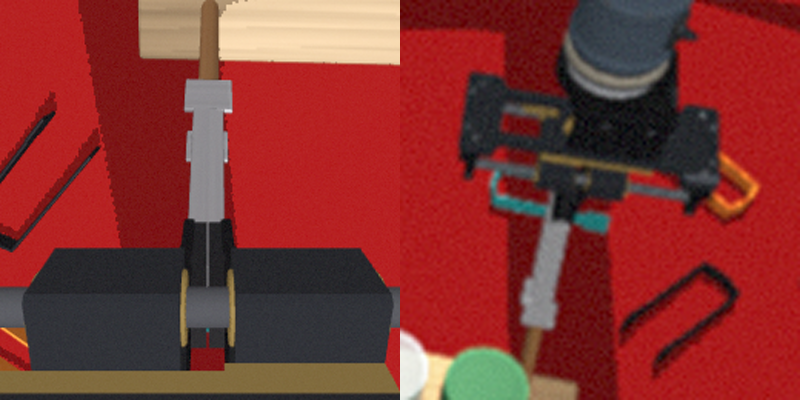

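```bash
cat > g.py <<'E'
from f import *
from rig import *
C,im,s,d=wcam();R=np.array(s['tcp_rot']);p=s['position']
print('tips_ahead',tips_ahead if not callable(tips_ahead) else tips_ahead())
for n,v in[('tcp',(0,0,0)),('tip',(0,0,.019)),('tipfront',(.0095,0,.019)),('tipback',(-.0095,0,.019))]:
    P=p+R@np.array(v);print(n,P,proj(C,P).round(),proj(SC,P).round(),proj(SI,P).round())
for z in(0,-.01,-.02,-.03,-.04,-.05,-.06):
    P=pt(q,.023,0,z);print('arm',z,P,proj(C,P).round(),proj(SC,P).round(),proj(SI,P).round())
E
python3 g.py
```

```text
[0.49140008 0.30606671 0.16135183 0.17611699] 9.244779135165055
[-0.1, 0.4, 0.2, 0.1, -0.1, -0.9, 0.2, -0.1, -0.0, 0.2, -0.1, -0.0, 0.9, -1.2, -0.0, 0.3, 0.2]
grip -0.02 [0.52010562 0.31073901 0.17206584]
grip -0.025 [0.52293625 0.31119975 0.16797008]
grip -0.03 [0.52576688 0.31166048 0.16387432]
ends [0.57501986 0.31967723 0.0926081 ] [0.54025384 0.31401848 0.06794431]
tips_ahead 0.019
tcp [0.52481928 0.31159762 0.16762957] [225. 255.] [203. 341.] [149. 214.]
tip [0.52481773 0.31159803 0.14862957] [214. 255.] [207. 339.] [153. 215.]
tipfront [0.53419822 0.31310018 0.14862883] [202. 255.] [210. 339.] [152. 217.]
tipback [0.51543725 0.31009587 0.1486303 ] [226. 255.] [204. 339.] [154. 212.]
arm 0 [0.50999586 0.30909348 0.18930925] [262. 256.] [193. 343.] [145. 210.]
arm -0.01 [0.51565712 0.31001495 0.18111773] [247. 255.] [197. 342.] [146. 212.]
arm -0.02 [0.52131838 0.31093641 0.17292621] [233. 255.] [201. 341.] [148. 213.]
arm -0.03 [0.52697965 0.31185788 0.16473469] [220. 255.] [204. 340.] [149. 215.]
arm -0.04 [0.53264091 0.31277934 0.15654317] [208. 255.] [208. 340.] [151. 217.]
arm -0.05 [0.53830217 0.31370081 0.14835165] [197. 255.] [211. 339.] [152. 218.]
arm -0.06 [0.54396343 0.31462228 0.14016013] [186. 255.] [215. 338.] [154. 220.]
```

```bash
cat >> g.py <<'E'
print('---')
for x in(.023,-.023,-.02):
  for z in(-.117,-.093):
    print(x,z,[proj(C,pt(q,x,y,z)).round(1).tolist() for y in(.013,-.013)])
import cv2
i=capture('side')['img'];cv2.imwrite('pics/s3.png',cv2.resize(i[115:215,165:275],None,fx=5.4,fy=5.4,interpolation=cv2.INTER_CUBIC)[:,:,::-1])
E
python3 g.py | sed -n '/---/,$p'
```

```text
---
0.023 -0.117 [[134.1, 240.1], [134.0, 270.1]]
0.023 -0.093 [[154.1, 239.2], [154.0, 271.1]]
-0.023 -0.117 [[169.1, 242.0], [169.0, 268.2]]
-0.023 -0.093 [[188.3, 241.4], [188.2, 269.0]]
-0.02 -0.117 [[167.1, 241.9], [167.0, 268.3]]
-0.02 -0.093 [[186.3, 241.3], [186.3, 269.1]]
```

View pics/s3.png

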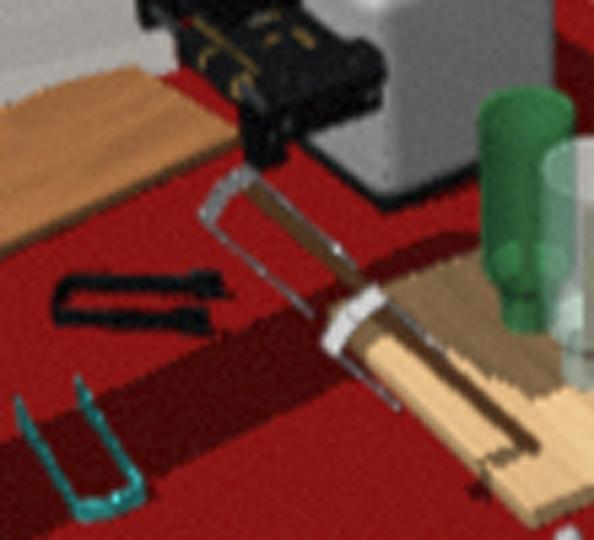

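The side view shows the tongs unmoved. The closed fingertips (about col 214, row 145) hover above the upper arm, roughly 38 mm higher than the reported TCP implies. The wrist view, with the finger edge at row 223, agrees. So the tips stand about 19 mm behind the reported point, and I'll open, go deeper and close again.

```bash
python3 -m jog '[{"tx":0,"ty":0,"tz":-1.5,"roll":0,"jaw":0.5},{"tx":0,"ty":0,"tz":0,"roll":0,"jaw":0.5},{"tx":0,"ty":0,"tz":0,"roll":0,"jaw":0.5},{"tx":0,"ty":0,"tz":0,"roll":0,"jaw":0.5},{"tx":0,"ty":0,"tz":2.5,"roll":0,"jaw":0.5},{"tx":0,"ty":0,"tz":1.0,"roll":0,"jaw":0.5},{"tx":0,"ty":0,"tz":1.0,"roll":0,"jaw":0.5},{"tx":0,"ty":0,"tz":0.8,"roll":0,"jaw":0.5}]'; python3 -m jog '[{"tx":0,"ty":0,"tz":0,"roll":0,"jaw":0.3},{"tx":0,"ty":0,"tz":0,"roll":0,"jaw":0.2},{"tx":0,"ty":0,"tz":0,"roll":0,"jaw":0.0},{"tx":0,"ty":0,"tz":0,"roll":0,"jaw":0.0},{"tx":0,"ty":0,"tz":0,"roll":0,"jaw":0.0},{"tx":0,"ty":0,"tz":0,"roll":0,"jaw":0.0}]'; python3 g.py|grep arm|head -0
```

```text
time_s: 5.75
position: [0.5246, 0.3115, 0.1286]
tcp_rot: [[0.987, 0.158, -0.001], [0.158, -0.987, -0.0], [-0.001, 0.0, -1.0]]
force: [-0.8, -0.4, 0.4]
opening: 0.494
grasp_force: 0.0
time_s: 6.35
position: [0.5253, 0.3117, 0.1302]
tcp_rot: [[0.987, 0.158, 0.001], [0.158, -0.987, 0.0], [0.001, -0.0, -1.0]]
force: [0.1, -0.9, 1.3]
opening: 0.172
grasp_force: 30.0
```

```bash
python3 -m jog '[{"tx":-0.29,"ty":0,"tz":-0.41,"roll":0,"jaw":0},{"tx":-0.57,"ty":0,"tz":-0.82,"roll":0,"jaw":0},{"tx":-0.57,"ty":0,"tz":-0.82,"roll":0,"jaw":0},{"tx":-0.57,"ty":0,"tz":-0.82,"roll":0,"jaw":0}]'; python3 -m jog '[{"tx":-0.86,"ty":0,"tz":-1.23,"roll":0,"jaw":0},{"tx":-0.86,"ty":0,"tz":-1.23,"roll":0,"jaw":0},{"tx":-0.86,"ty":0,"tz":-1.23,"roll":0,"jaw":0},{"tx":-0.86,"ty":0,"tz":-1.23,"roll":0,"jaw":0},{"tx":-0.86,"ty":0,"tz":-1.23,"roll":0,"jaw":0},{"tx":-0.86,"ty":0,"tz":-1.23,"roll":0,"jaw":0},{"tx":-0.86,"ty":0,"tz":-1.23,"roll":0,"jaw":0}]'
python3 - <<'E'
from h import *
from rig import *
import cv2
C,im,s,d=wcam();a=capture('side')['img']
for t in['long_tongs','tongs_grip']:
  for c in['side','wrist']:print(c,t,[(round(r['p'],2),np.round(r['point']).tolist()) for r in landmark_of(c,t)])
P=s['position'];rc=proj(SI,P+np.array([0,0,.03]));r0=max(0,int(rc[0])-50);c0=max(0,int(rc[1])-60);print(r0,c0,proj(SI,P),proj(C,P))
z=lambda x:cv2.resize(x,(400,400*x.shape[0]//x.shape[1]),interpolation=cv2.INTER_CUBIC)
A=z(a[r0:r0+130,c0:c0+130]);B=z(im[70:370,104:404]);cv2.imwrite('pics/w4.png',np.hstack([A,B])[:,:,::-1])
E
```

```text
time_s: 6.85
position: [0.5049, 0.3085, 0.1593]
tcp_rot: [[0.987, 0.158, 0.001], [0.158, -0.987, 0.0], [0.001, -0.0, -1.0]]
force: [2.9, 0.8, -0.9]
opening: 0.174
grasp_force: 30.0
time_s: 7.55
position: [0.4439, 0.2986, 0.2452]
tcp_rot: [[0.987, 0.158, -0.002], [0.158, -0.987, -0.001], [-0.002, 0.0, -1.0]]
force: [0.3, -0.4, -0.8]
opening: 0.173
grasp_force: 30.0
side long_tongs [(0.77, [172.0, 175.0]), (0.6, [128.0, 178.0]), (0.53, [208.0, 188.0]), (0.45, [174.0, 151.0]), (0.2, [151.0, 210.0])]
wrist long_tongs [(0.9, [156.0, 128.0]), (0.89, [204.0, 288.0]), (0.6, [311.0, 250.0]), (0.56, [216.0, 127.0])]
side tongs_grip [(0.83, [168.0, 185.0]), (0.71, [182.0, 148.0]), (0.57, [135.0, 184.0]), (0.54, [201.0, 181.0])]
wrist tongs_grip [(0.78, [230.0, 136.0]), (0.69, [260.0, 256.0]), (0.68, [202.0, 267.0]), (0.56, [145.0, 141.0]), (0.54, [25.0, 316.0]), (0.38, [117.0, 255.0])]
79 129 [137.0428959 190.7707897] [225.10879366 255.27999279]
```

View pics/w4.png

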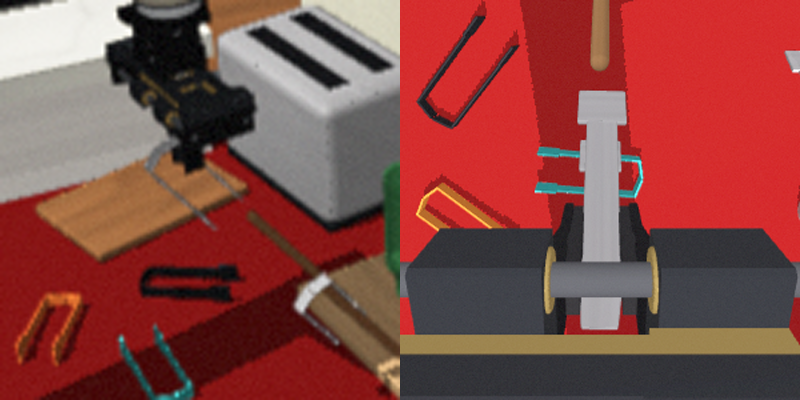

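The long tongs are gripped on the upper arm's edges and clear of the peg, still leaning about 35°. The short tongs have not moved. Next is the rail.

```bash
python3 -m jog '[{"tx":0,"ty":0,"tz":-0.5,"roll":0.118,"jaw":0},{"tx":0,"ty":0,"tz":-0.5,"roll":0.118,"jaw":0},{"tx":0,"ty":0,"tz":-0.5,"roll":0.118,"jaw":0},{"tx":0,"ty":1.5,"tz":0,"roll":0.118,"jaw":0},{"tx":0.7,"ty":3,"tz":0,"roll":0,"jaw":0},{"tx":1.1,"ty":4.5,"tz":0,"roll":0,"jaw":0},{"tx":1.1,"ty":4.5,"tz":0,"roll":0,"jaw":0},{"tx":1.1,"ty":4.5,"tz":0,"roll":0,"jaw":0}]';python3 -m jog '[{"tx":1.1,"ty":4.5,"tz":0,"roll":0,"jaw":0},{"tx":1.1,"ty":4.5,"tz":0,"roll":0,"jaw":0},{"tx":1.1,"ty":4.5,"tz":0,"roll":0,"jaw":0},{"tx":1.1,"ty":4.5,"tz":0,"roll":0,"jaw":0},{"tx":1.1,"ty":4.5,"tz":0,"roll":0,"jaw":0},{"tx":0.7,"ty":3,"tz":0,"roll":0,"jaw":0},{"tx":0.3,"ty":1.5,"tz":0,"roll":0,"jaw":0},{"tx":0,"ty":0,"tz":0,"roll":0,"jaw":0}]'
python3 - <<'E'
from h import *
from rig import *
import cv2
C,im,s,d=wcam();np.savez('w5.npz',T=C['T'],f=C['f'],c=C['c']);print(s['position'])
cv2.imwrite('pics/w5.png',im[:,:,::-1])
for t in['rail_mid','rail','long_tongs']:print(t,[(round(r['p'],2),np.round(r['point']).tolist()) for r in landmark_of('wrist',t)])
E
```

```text
time_s: 8.65
position: [0.4296, 0.1134, 0.2588]
tcp_rot: [[0.952, -0.307, -0.001], [-0.307, -0.952, -0.0], [-0.001, 0.001, -1.0]]
force: [0.4, -1.1, -1.5]
opening: 0.174
grasp_force: 30.0
time_s: 9.45
position: [0.4087, -0.1644, 0.2589]
tcp_rot: [[0.95, -0.312, -0.001], [-0.312, -0.95, 0.0], [-0.001, 0.0, -1.0]]
force: [0.1, 1.6, -1.1]
opening: 0.17
grasp_force: 30.0
[ 0.40867437 -0.16435157  0.25886341]
rail_mid [(0.83, [66.0, 266.0])]
rail []
long_tongs [(0.93, [310.0, 255.0]), (0.71, [168.0, 267.0]), (0.59, [249.0, 25.0])]
```

View pics/w5.png

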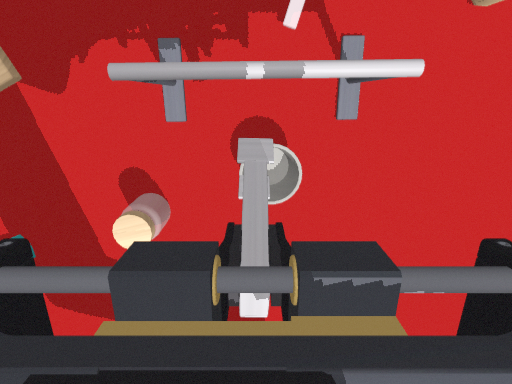

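The wrist view shows the bar from (109, 71) to (423, 67), with its middle at about (266, 69). The tongs are held ahead of it and clear of the cup.

Run:
```python
from h import *
w=np.load('w5.npz');W=dict(T=w['T'],f=w['f'],c=w['c'])
b=lambda u,v:(120+v/2.5,110+u/2.5);a=lambda u,v:(90+v/2.35,90+u/2.35)
L=atz(W,(71,109),.176);R=atz(W,(67,423),.176);d=L-R;print(L,R,np.linalg.norm(d),(L+R)/2,np.degrees(np.arctan2(-d[0],d[1])))
ro=[(SI,(0,.13,.175),b(400,236)),(SI,(0,-.13,.175),b(440,411)),(SC,(0,-.13,.175),a(97,75)),(W,(0,.13,.175),(71,109)),(W,(0,-.13,.175),(67,423)),(W,(0,.13,.175),(71,109)),(W,(0,-.13,.175),(67,423))]
q,r=fit(ro,[.5,-.2,0]);print('rail',q,np.degrees(q[2]),r.tolist())
T=w['T'];
xr=np.array([np.cos(q[2]),np.sin(q[2])]);yr=np.array([-xr[1],xr[0]]);p=np.array([.40867,-.16435])-q[:2];print('tcp in rail',p@xr,p@yr)
# tongs upper arm tip in wrist image: row~139 col 238..274, edges at z?
for z in(.22,.21,.2):print(z,atz(W,(140,255.5),z))
```

```text
[ 0.54507637 -0.07983123  0.176     ] [ 0.46582839 -0.33136443  0.176     ] 0.2637218082588987 [ 0.50545238 -0.20559783  0.176     ] -17.48754076282372
rail [ 0.50546325 -0.20604952 -0.30535539] -17.495575121315028 [[-0.8, -0.1], [-0.3, 0.1], [0.1, -1.1], [-0.1, 3.2], [-0.0, -2.3], [-0.1, 3.2], [-0.0, -2.3]]
tcp in rail -0.10485182482911282 0.010671342628017604
0.22 [ 0.45771508 -0.18080141  0.22      ]
0.21 [ 0.45633516 -0.1803859   0.21      ]
0.2 [ 0.45495524 -0.17997038  0.2       ]
```

```bash
python3 -m jog '[{"tx":0,"ty":1.0,"tz":1.5,"roll":-0.012,"jaw":0},{"tx":0,"ty":0,"tz":2.7,"roll":0,"jaw":0},{"tx":0,"ty":0,"tz":2,"roll":0,"jaw":0},{"tx":1.5,"ty":0,"tz":0,"roll":0,"jaw":0},{"tx":1.5,"ty":0,"tz":0,"roll":0,"jaw":0},{"tx":0.8,"ty":0,"tz":0,"roll":0,"jaw":0},{"tx":0.6,"ty":0,"tz":0,"roll":0,"jaw":0},{"tx":0,"ty":0,"tz":0,"roll":0,"jaw":0}]';python3 -m jog '[{"tx":0.8,"ty":0,"tz":0,"roll":0,"jaw":0},{"tx":0.8,"ty":0,"tz":0,"roll":0,"jaw":0},{"tx":0,"ty":0,"tz":0,"roll":0,"jaw":0}]'
```

```text
time_s: 10.45
position: [0.4482, -0.1842, 0.1976]
tcp_rot: [[0.955, -0.295, 0.0], [-0.295, -0.955, -0.0], [0.001, 0.0, -1.0]]
force: [-0.3, 0.5, -1.5]
opening: 0.178
grasp_force: 30.0
time_s: 10.75
position: [0.4618, -0.1886, 0.1968]
tcp_rot: [[0.955, -0.296, -0.004], [-0.296, -0.955, 0.002], [-0.004, -0.001, -1.0]]
force: [-2.8, 1.0, -2.5]
opening: 0.174
grasp_force: 30.0
```

```bash
python3 -m jog '[{"tx":0.6,"ty":0,"tz":0,"roll":0,"jaw":0},{"tx":0.6,"ty":0,"tz":0,"roll":0,"jaw":0},{"tx":0.6,"ty":0,"tz":0,"roll":0,"jaw":0}]';python3 -m jog '[{"tx":0.6,"ty":0,"tz":0,"roll":0,"jaw":0},{"tx":0.6,"ty":0,"tz":0,"roll":0,"jaw":0},{"tx":0.6,"ty":0,"tz":0,"roll":0,"jaw":0},{"tx":0.2,"ty":0,"tz":0,"roll":0,"jaw":0},{"tx":0,"ty":0,"tz":0,"roll":0,"jaw":0}]'
python3 - <<'E'
from h import *
from rig import *
import cv2
C,im,s,d=wcam();a=capture('side')['img'];sc=capture('scene')['img'];P=s['position'];R=np.array(s['tcp_rot']);print(P,s['force'])
cv2.imwrite('pics/w6raw.png',im[:,:,::-1]);np.savez('w6.npz',T=C['T'],f=C['f'],c=C['c'],P=P,R=R)
r1=proj(SI,P);r2=proj(SC,P)
def cr(x,rc,h=45):
    r0=int(rc[0])-h;c0=int(rc[1])-h;print(r0,c0);return cv2.resize(x[max(r0,0):r0+2*h,max(c0,0):c0+2*h],(400,400),interpolation=cv2.INTER_CUBIC)
cv2.imwrite('pics/w6.png',np.hstack([cr(a,r1),cr(sc,r2)])[:,:,::-1])
E
```

```text
time_s: 11.05
position: [0.4761, -0.1927, 0.1963]
tcp_rot: [[0.955, -0.296, -0.009], [-0.296, -0.955, 0.005], [-0.01, -0.002, -1.0]]
force: [-8.7, 3.1, 0.6]
opening: 0.176
grasp_force: 30.0
time_s: 11.55
position: [0.495, -0.1985, 0.1965]
tcp_rot: [[0.955, -0.296, -0.01], [-0.296, -0.955, 0.005], [-0.011, -0.002, -1.0]]
force: [-7.7, 2.7, 1.2]
opening: 0.173
grasp_force: 30.0
[ 0.4950108  -0.19846689  0.19648349] [-7.65316981  2.67872854  1.21724409]
194 227
90 119
```

View pics/w6.png

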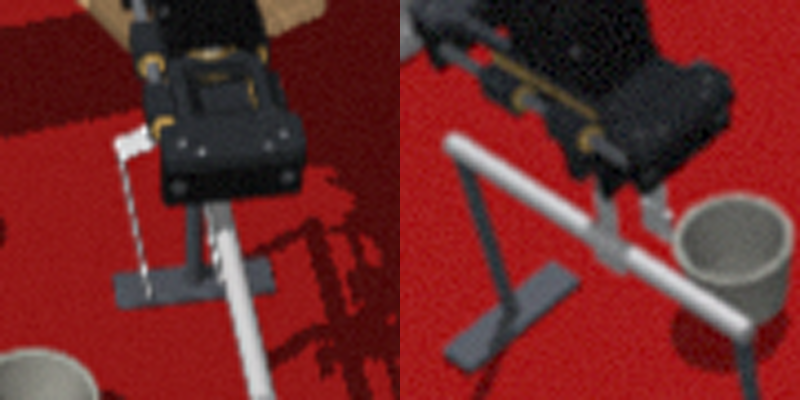

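```bash
cat > t.py <<'E'
from h import *
w=np.load('w6.npz');P=w['P']+[0,0,.038];R=w['R']
X=np.array([R[0,0],R[1,0],0]);X/=np.linalg.norm(X);Y=np.array([-X[1],X[0],0])
def M(th,x,y,z): # tongs frame, arm point (.0215,0,-.025) at P ; th lean deg
    c,s=np.cos(np.radians(th)),np.sin(np.radians(th));x-=.0215;z+=.025
    return P+X*(x*c-z*s)+Y*y+np.array([0,0,x*s+z*c])
for th in(-5,0,5,10,15):
    A=[proj(SI,M(th,-.023,-.008,-.006)),proj(SI,M(th,-.0215,-.013,-.117))]
    d=A[1]-A[0];print(th,np.round(A,1).tolist(),'slope',d[1]/d[0])
print('obs slope',6.3/31)
E
python3 t.py
```

```text
-5 [[226.1, 256.3], [258.5, 254.2]] slope -0.06341480758103352
0 [[227.3, 255.6], [259.2, 257.2]] slope 0.05053054422589136
5 [[228.5, 255.0], [259.8, 260.3]] slope 0.16779335289321862
10 [[229.8, 254.6], [260.1, 263.4]] slope 0.2902946341206968
15 [[231.0, 254.4], [260.3, 266.7]] slope 0.42028472801165045
obs slope 0.2032258064516129
```

```bash
python3 -m jog '[{"tx":0.4,"ty":0,"tz":0,"roll":0,"jaw":0},{"tx":0.35,"ty":0,"tz":0,"roll":0,"jaw":0},{"tx":0,"ty":0,"tz":0,"roll":0,"jaw":0}]';python3 -m jog '[{"tx":-0.8,"ty":0,"tz":0,"roll":0,"jaw":0},{"tx":-1,"ty":0,"tz":-2,"roll":0,"jaw":0},{"tx":0,"ty":0,"tz":-4,"roll":0,"jaw":0},{"tx":0,"ty":0,"tz":-1.2,"roll":0,"jaw":0},{"tx":0,"ty":0,"tz":0,"roll":0,"jaw":0}]'
python3 - <<'E'
from h import *
from rig import *
import cv2
C,im,s,d=wcam();a=capture('side')['img'];P=s['position'];R=np.array(s['tcp_rot']);print(P,s['force'])
np.savez('w6.npz',T=C['T'],f=C['f'],c=C['c'],P=P,R=R)
r1=proj(SI,P);h=40;r0=int(r1[0])-h;c0=int(r1[1])-h;print(r0,c0)
A=cv2.resize(a[r0:r0+2*h,c0:c0+2*h],(400,400),interpolation=cv2.INTER_CUBIC);B=cv2.resize(im[130:330,155:355],(400,400),interpolation=cv2.INTER_CUBIC)
cv2.imwrite('pics/w7.png',np.hstack([A,B])[:,:,::-1])
E
python3 t.py
```

```text
time_s: 12.0
position: [0.5023, -0.2008, 0.1967]
tcp_rot: [[0.955, -0.296, -0.009], [-0.296, -0.955, 0.005], [-0.01, -0.002, -1.0]]
force: [-7.6, 2.1, 3.0]
opening: 0.177
grasp_force: 30.0
time_s: 12.5
position: [0.4913, -0.1989, 0.272]
tcp_rot: [[0.955, -0.297, 0.007], [-0.297, -0.955, -0.005], [0.008, 0.002, -1.0]]
force: [0.3, -0.7, -1.9]
opening: 0.177
grasp_force: 30.0
[ 0.49134689 -0.19894757  0.27201107] [ 0.2679098  -0.66423522 -1.88014198]
178 231
-5 [[203.6, 254.4], [238.5, 252.4]] slope -0.05834001924431658
0 [[204.9, 253.7], [239.3, 255.5]] slope 0.05171969896332846
5 [[206.2, 253.1], [240.0, 258.7]] slope 0.16478663211592903
10 [[207.5, 252.7], [240.4, 262.0]] slope 0.282701629929692
15 [[208.9, 252.4], [240.5, 265.3]] slope 0.40760920850103993
obs slope 0.2032258064516129
```

View pics/w7.png

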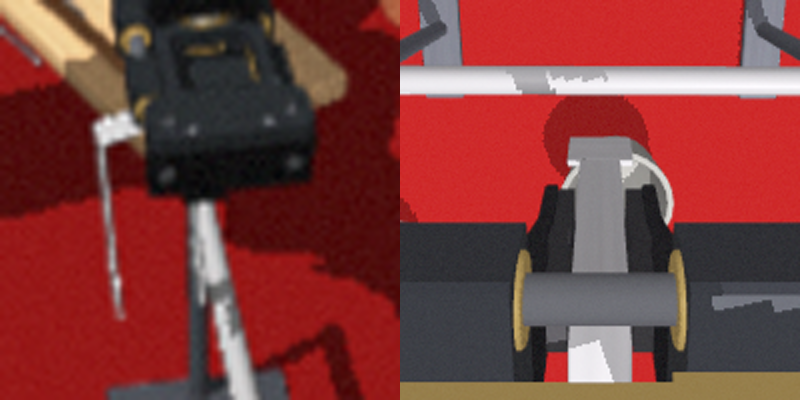

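The side crop shows the free arm from (98, 140) to (120, 315), so it is within a few degrees of upright. In the wrist crop the arm end is at about row 198 of the full image, above the cup.

```bash
cat >> t.py <<'E'
W=dict(T=w['T'],f=w['f'],c=w['c'])
for th in(-4,-2,0,2,4,6,8):
    print(th,[proj(W,M(th,x,0,z)).round(1).tolist() for x,z in((.023,-.117),(.023,-.093),(.023,-.02))], M(th,0,0,0)-P)
q=np.array([.50546,-.20605,-.30536]);xr=np.array([np.cos(q[2]),np.sin(q[2])]);yr=np.array([-xr[1],xr[0]]);p=P[:2]-q[:2]
print('P in rail',p@xr,p@yr,'z',P[2],'yaw err deg',np.degrees(np.arctan2(R[1,0],R[0,0])-q[2]))
E
python3 t.py | tail -8
```

```text
-4 [[204.2, 254.9], [212.8, 255.0], [254.7, 255.5]] [-0.01881559  0.00584893  0.02643887]
-2 [[200.6, 254.9], [209.9, 255.0], [255.1, 255.5]] [-0.01968524  0.00611926  0.02573511]
0 [[197.0, 254.9], [207.0, 255.0], [255.4, 255.5]] [-0.02053091  0.00638214  0.025     ]
2 [[193.5, 254.9], [204.2, 255.0], [255.8, 255.5]] [-0.02135156  0.00663725  0.02423443]
4 [[190.0, 254.9], [201.4, 255.0], [256.1, 255.5]] [-0.0221462   0.00688427  0.02343934]
6 [[186.5, 254.9], [198.6, 255.0], [256.4, 255.5]] [-0.02291386  0.0071229   0.02261569]
8 [[183.0, 254.9], [195.8, 255.0], [256.7, 255.5]] [-0.0236536   0.00735285  0.02176448]
P in rail -0.015595469919082096 0.002530944524074903 z 0.31001107493338154 yaw err deg 0.22770522220515718
```

```bash
python3 -m jog '[{"tx":1.2,"ty":0.25,"tz":0,"roll":0,"jaw":0},{"tx":1.5,"ty":0,"tz":0,"roll":0,"jaw":0},{"tx":1.0,"ty":0,"tz":0,"roll":0,"jaw":0},{"tx":0,"ty":0,"tz":0,"roll":0,"jaw":0}]'
cat > m.py <<'E'
from h import *
from rig import *
q=np.array([.50546,-.20605,-.30536]);xr=np.array([np.cos(q[2]),np.sin(q[2])]);yr=np.array([-xr[1],xr[0]])
C,im,s,d=wcam();capture('side');capture('scene');P=np.array(s['position']);R=np.array(s['tcp_rot'])
p=P[:2]-q[:2];print('P rail',p@xr,p@yr,P[2]+.038,s['force'],s['opening'])
O=P+[0,0,.038+.025]-.0215*R[:,0];G=O-[0,0,.03]
for n,K in(('wrist',C),('side',SI),('scene',SC)):
    for t,e in(('long_tongs',O),('tongs_grip',G),('rail_mid',np.array([q[0],q[1],.175]))):
        print(n,t,'exp',proj(K,e).round(1).tolist(),[(round(r['p'],2),np.round(r['point'],1).tolist()) for r in landmark_of(n,t)][:4])
E
python3 m.py
```

```text
time_s: 13.0
position: [0.525, -0.2115, 0.2681]
tcp_rot: [[0.955, -0.296, -0.001], [-0.296, -0.955, 0.001], [-0.001, -0.0, -1.0]]
force: [0.1, -0.6, -1.7]
opening: 0.173
grasp_force: 30.0
P rail 0.02022523479854139 0.000691343749983281 0.3060913452939162 [ 0.07935453 -0.6355477  -1.71184843] 0.17257651586096015
wrist long_tongs exp [318.3, 255.3] []
wrist tongs_grip exp [281.5, 255.2] []
wrist rail_mid exp [204.1, 255.6] [(0.81, [201.3, 256.7])]
side long_tongs exp [200.2, 277.4] [(0.64, [173.4, 177.7]), (0.58, [209.9, 186.6]), (0.52, [172.5, 148.6]), (0.5, [204.9, 273.9])]
side tongs_grip exp [209.6, 277.3] [(0.63, [167.3, 185.5]), (0.57, [211.4, 276.2]), (0.55, [183.8, 148.0]), (0.53, [202.4, 183.2])]
side rail_mid exp [246.0, 277.4] [(0.83, [244.5, 279.2])]
scene long_tongs exp [99.6, 152.0] [(0.63, [192.2, 321.4]), (0.61, [196.8, 401.9])]
scene tongs_grip exp [108.6, 154.2] [(0.82, [188.3, 395.6]), (0.58, [189.3, 333.1]), (0.57, [107.1, 154.7]), (0.48, [225.7, 387.6])]
scene rail_mid exp [142.5, 162.0] [(0.79, [145.2, 162.6]), (0.28, [280.6, 278.5])]
```

```bash
python3 -m jog '[{"tx":0.2,"ty":0,"tz":1.5,"roll":0,"jaw":0},{"tx":0,"ty":0,"tz":2,"roll":0,"jaw":0},{"tx":0,"ty":0,"tz":2,"roll":0,"jaw":0},{"tx":0,"ty":0,"tz":1,"roll":0,"jaw":0},{"tx":0,"ty":0,"tz":0,"roll":0,"jaw":0}]';python3 m.py; python3 -m jog '[{"tx":0,"ty":0,"tz":1.5,"roll":0,"jaw":0},{"tx":0,"ty":0,"tz":1.5,"roll":0,"jaw":0},{"tx":0,"ty":0,"tz":1.5,"roll":0,"jaw":0},{"tx":0,"ty":0,"tz":1,"roll":0,"jaw":0},{"tx":0,"ty":0,"tz":0.5,"roll":0,"jaw":0},{"tx":0,"ty":0,"tz":0.5,"roll":0,"jaw":0},{"tx":0,"ty":0,"tz":0,"roll":0,"jaw":0}]'
```

```text
time_s: 14.1
position: [0.5246, -0.2109, 0.203]
tcp_rot: [[0.955, -0.297, -0.003], [-0.297, -0.955, 0.002], [-0.003, -0.001, -1.0]]
force: [-0.2, 0.1, -0.5]
opening: 0.174
grasp_force: 30.0
P rail 0.019716172267346947 0.001180688127838268 0.24103649480945066 [-0.22780394  0.13156738 -0.52178984] 0.17443819085404552
wrist long_tongs exp [318.6, 255.2] [(0.76, [325.5, 252.4])]
wrist tongs_grip exp [281.6, 255.2] []
wrist rail_mid exp [232.6, 256.5] []
side long_tongs exp [220.0, 276.9] [(0.76, [174.8, 175.2]), (0.55, [218.8, 273.4]), (0.48, [176.7, 147.6]), (0.42, [207.1, 185.6])]
side tongs_grip exp [228.8, 276.8] [(0.66, [227.2, 275.1]), (0.65, [184.0, 276.7]), (0.61, [168.9, 184.2]), (0.59, [183.6, 148.2])]
side rail_mid exp [246.0, 277.4] []
scene long_tongs exp [118.6, 156.9] [(0.8, [194.7, 401.3]), (0.73, [190.6, 318.3]), (0.67, [220.8, 395.0])]
scene tongs_grip exp [126.7, 158.9] [(0.79, [191.2, 330.8]), (0.58, [123.9, 160.7]), (0.54, [187.7, 393.4]), (0.47, [223.6, 388.5])]
scene rail_mid exp [142.5, 162.0] [(0.67, [282.5, 305.3]), (0.49, [168.7, 250.2])]
time_s: 15.4
position: [0.5255, -0.2114, 0.1392]
tcp_rot: [[0.955, -0.297, -0.0], [-0.297, -0.955, 0.0], [-0.001, -0.0, -1.0]]
force: [0.6, 0.3, -1.2]
opening: 0.175
grasp_force: 30.0
```

```bash
python3 -m jog '[{"tx":0.25,"ty":0,"tz":0.3,"roll":0,"jaw":0},{"tx":0.25,"ty":0,"tz":0.3,"roll":0,"jaw":0},{"tx":0,"ty":0,"tz":0.3,"roll":0,"jaw":0},{"tx":0,"ty":0,"tz":0,"roll":0,"jaw":0}]';python3 -m jog '[{"tx":0,"ty":0,"tz":0.2,"roll":0,"jaw":0},{"tx":0,"ty":0,"tz":0.2,"roll":0,"jaw":0},{"tx":0,"ty":0,"tz":0,"roll":0,"jaw":0}]';python3 m.py
```

```text
time_s: 15.8
position: [0.5302, -0.2128, 0.1301]
tcp_rot: [[0.955, -0.297, -0.001], [-0.297, -0.955, 0.0], [-0.001, -0.0, -1.0]]
force: [0.1, 0.9, -1.7]
opening: 0.178
grasp_force: 30.0
time_s: 16.1
position: [0.5301, -0.2128, 0.1262]
tcp_rot: [[0.955, -0.297, -0.001], [-0.297, -0.955, 0.0], [-0.001, -0.0, -1.0]]
force: [0.3, -0.1, -0.5]
opening: 0.176
grasp_force: 30.0
P rail 0.025523034491055738 0.001012003993430606 0.16417382966488409 [ 0.2878642  -0.12409435 -0.4669525 ] 0.17565878739360036
wrist long_tongs exp [318.3, 255.3] [(0.81, [328.0, 251.2])]
wrist tongs_grip exp [281.5, 255.2] []
wrist rail_mid exp [305.4, 256.9] []
side long_tongs exp [241.7, 278.9] [(0.83, [171.7, 174.0]), (0.74, [252.6, 204.6]), (0.72, [208.5, 186.9]), (0.64, [174.4, 148.4])]
side tongs_grip exp [249.8, 278.7] [(0.71, [166.4, 186.4]), (0.66, [250.2, 274.0]), (0.53, [180.3, 149.8])]
side rail_mid exp [246.0, 277.4] [(0.69, [248.4, 278.5]), (0.46, [236.0, 332.4])]
scene long_tongs exp [140.0, 160.4] [(0.88, [188.3, 317.5]), (0.71, [195.7, 128.2]), (0.62, [195.8, 401.2]), (0.57, [221.0, 394.9])]
scene tongs_grip exp [147.2, 162.2] [(0.69, [189.5, 332.9]), (0.54, [187.0, 393.6]), (0.53, [146.5, 162.7]), (0.53, [224.9, 386.4])]
scene rail_mid exp [142.5, 162.0] [(0.87, [143.3, 158.2])]
```

```bash
python3 -m jog '[{"tx":0,"ty":0,"tz":0.15,"roll":0,"jaw":0},{"tx":0,"ty":0,"tz":0.15,"roll":0,"jaw":0},{"tx":0,"ty":0,"tz":0,"roll":0,"jaw":0}]';python3 -m jog '[{"tx":0,"ty":0,"tz":0.15,"roll":0,"jaw":0},{"tx":0,"ty":0,"tz":0,"roll":0,"jaw":0}]';python3 -m jog '[{"tx":0,"ty":0,"tz":0.15,"roll":0,"jaw":0},{"tx":0,"ty":0,"tz":0,"roll":0,"jaw":0}]'
```

```text
time_s: 17.0
position: [0.5301, -0.2128, 0.1231]
tcp_rot: [[0.955, -0.297, -0.001], [-0.297, -0.955, 0.0], [-0.001, -0.0, -1.0]]
force: [-0.6, 0.1, -1.5]
opening: 0.179
grasp_force: 30.0
time_s: 17.2
position: [0.5302, -0.2128, 0.1217]
tcp_rot: [[0.955, -0.297, -0.0], [-0.297, -0.955, 0.0], [-0.001, -0.0, -1.0]]
force: [-0.7, -0.4, -2.2]
opening: 0.173
grasp_force: 30.0
time_s: 17.4
position: [0.5305, -0.213, 0.1208]
tcp_rot: [[0.955, -0.297, 0.0], [-0.297, -0.955, -0.0], [0.0, 0.0, -1.0]]
force: [-1.1, -0.0, 1.5]
opening: 0.176
grasp_force: 30.0
```

```bash
python3 -m jog '[{"tx":0,"ty":0,"tz":0.1,"roll":0,"jaw":0},{"tx":0,"ty":0,"tz":0,"roll":0,"jaw":0}]'
```

```text
time_s: 17.6
position: [0.5304, -0.213, 0.1206]
tcp_rot: [[0.955, -0.297, 0.0], [-0.297, -0.955, -0.0], [0.0, 0.0, -1.0]]
force: [-0.8, 1.2, 8.1]
opening: 0.177
grasp_force: 30.0
```

The bend now rests on the bar at the height I predicted. I'll ease the load, then let go.

```bash
python3 -m jog '[{"tx":0,"ty":0,"tz":-0.1,"roll":0,"jaw":0},{"tx":0,"ty":0,"tz":0,"roll":0,"jaw":0}]';python3 -m jog '[{"tx":0,"ty":0,"tz":0,"roll":0,"jaw":0.22},{"tx":0,"ty":0,"tz":0,"roll":0,"jaw":0.28},{"tx":0,"ty":0,"tz":0,"roll":0,"jaw":0.4},{"tx":0,"ty":0,"tz":0,"roll":0,"jaw":0.6},{"tx":0,"ty":0,"tz":0,"roll":0,"jaw":0.6},{"tx":0,"ty":0,"tz":0,"roll":0,"jaw":0.6},{"tx":0,"ty":0,"tz":0,"roll":0,"jaw":0.6}]';python3 m.py
```

```text
time_s: 17.8
position: [0.5305, -0.213, 0.1207]
tcp_rot: [[0.955, -0.297, 0.0], [-0.297, -0.955, -0.0], [0.001, 0.0, -1.0]]
force: [-1.0, 0.3, 2.8]
opening: 0.178
grasp_force: 30.0
time_s: 18.5
position: [0.5303, -0.2129, 0.1204]
tcp_rot: [[0.955, -0.297, -0.0], [-0.297, -0.955, 0.0], [-0.0, -0.0, -1.0]]
force: [0.4, 0.3, -0.2]
opening: 0.577
grasp_force: 0.0
P rail 0.025789091744706307 0.000943253967125763 0.1584020538401778 [ 0.39877153  0.27669435 -0.19415451] 0.5772516824538219
wrist long_tongs exp [318.2, 255.3] [(0.76, [326.4, 252.5])]
wrist tongs_grip exp [281.5, 255.2] []
wrist rail_mid exp [313.3, 256.9] []
side long_tongs exp [243.3, 279.0] [(0.76, [173.7, 176.3]), (0.72, [175.7, 147.8]), (0.69, [208.8, 185.6]), (0.56, [243.0, 275.3])]
side tongs_grip exp [251.3, 278.8] [(0.66, [203.8, 180.2]), (0.52, [170.5, 184.2]), (0.51, [181.0, 148.4]), (0.49, [252.7, 274.3])]
side rail_mid exp [246.0, 277.4] [(0.95, [248.4, 276.7])]
scene long_tongs exp [141.4, 160.6] [(0.72, [218.1, 393.8]), (0.7, [194.7, 400.6]), (0.69, [190.2, 318.3])]
scene tongs_grip exp [148.6, 162.4] [(0.66, [187.6, 395.6]), (0.65, [190.5, 330.2]), (0.65, [225.5, 387.0]), (0.44, [149.5, 165.5])]
scene rail_mid exp [142.5, 162.0] [(0.84, [143.2, 160.9])]
```

Hanging. I'll retreat straight up, then back, and check.

```bash
python3 -m jog '[{"tx":0,"ty":0,"tz":-1,"roll":0,"jaw":0.6},{"tx":0,"ty":0,"tz":-2,"roll":0,"jaw":0.6},{"tx":0,"ty":0,"tz":-3,"roll":0,"jaw":0.6},{"tx":0,"ty":0,"tz":-4,"roll":0,"jaw":0.6},{"tx":0,"ty":0,"tz":-4,"roll":0,"jaw":0.6},{"tx":-2,"ty":0,"tz":-2,"roll":0,"jaw":0.6},{"tx":-2,"ty":0,"tz":0,"roll":0,"jaw":0.6},{"tx":0,"ty":0,"tz":0,"roll":0,"jaw":0.6}]'
python3 - <<'E'
from h import *
from rig import *
import cv2
C,im,s,d=wcam();a=capture('side')['img'];capture('scene');print(s['position'],s['force'])
q=np.array([.50546,-.20605,-.30536])
O=body(q,np.array([0,0,.182]));G=body(q,np.array([0,0,.152]));K={'wrist':C,'side':SI,'scene':SC};D={}
for n in K:
    for t,e in(('long_tongs',O),('tongs_grip',G)):
        x=proj(K[n],e);l=[r for r in landmark_of(n,t) if np.hypot(*(np.array(r['point'])-x))<15];D.setdefault(t,[]);D[t]+=[(K[n],r['point']) for r in l[:1]];print(n,t,x.round(1),[(round(r['p'],2),np.round(r['point'],1).tolist()) for r in l])
    for r in trace(n,'long_tongs'):
        m=np.array(r['pixels']);b=r['bbox'];x=proj(K[n],O)
        if abs(b[0]+b[2]/2-x[1])<25 and abs(b[1]+b[3]/2-x[0])<45:
            yx=np.argwhere(m);ev,v=np.linalg.eigh(np.cov(yx.T));print(n,'trace',round(r['p'],2),np.round(b,1).tolist(),m.sum(),v[:,1].round(2))
            # expected bbox
            c=np.array([proj(K[n],body(q,np.array([X,Y,.182+Z]))) for X in(-.023,.023) for Y,Z in((.008,-.003),(-.008,-.003),(.013,-.117),(-.013,-.117),(.013,-.093),(-.013,-.093))]);print('  exp',c[:,1].min().round(1),c[:,0].min().round(1),np.ptp(c[:,1]).round(1),np.ptp(c[:,0]).round(1))
for t in D:
    if len(D[t])>1:
        P=tri(D[t])-np.array([q[0],q[1],0]);c,s_=np.cos(q[2]),np.sin(q[2]);print(t,'in rail',P[0]*c+P[1]*s_,-P[0]*s_+P[1]*c,P[2])
E
```

```text
time_s: 19.9
position: [0.4904, -0.2, 0.2821]
tcp_rot: [[0.955, -0.297, 0.0], [-0.297, -0.955, -0.0], [0.0, 0.0, -1.0]]
force: [-0.2, -0.8, -1.3]
opening: 0.6
grasp_force: 0.0
[ 0.49039243 -0.20004917  0.28213624] [-0.15593483 -0.80674026 -1.25191894]
wrist long_tongs [167.2 256.2] [(0.86, [168.1, 253.2])]
wrist tongs_grip [160.8 256. ] [(0.57, [163.4, 256.8])]
wrist trace 0.85 [246.4, 128.7, 18.1, 62.2] 1082 [-1.    0.02]
  exp 245.6 130.3 20.5 58.2
side long_tongs [244.1 277.4] [(0.54, [244.8, 274.2])]
side tongs_grip [252.1 277.3] [(0.69, [250.7, 272.4])]
side trace 0.44 [268.0, 242.6, 18.7, 19.2] 103 [0.39 0.92]
  exp 268.1 241.8 18.5 36.6
scene long_tongs [140.7 161.6] [(0.55, [139.1, 163.0])]
scene tongs_grip [147.9 163.4] [(0.7, [148.6, 162.3])]
scene trace 0.6 [157.4, 133.0, 16.3, 38.6] 209 [-1.    0.02]
  exp 153.8 135.5 22.8 38.6
long_tongs in rail -0.0053720428099570915 0.0009004873140789215 0.18096027764803113
tongs_grip in rail -0.00411813636510255 0.0005312847562483247 0.15253429297075477
```

```bash
python3 -c "
from rig import *;print(hand_in())"
```

```text
the job is handed in; nothing more can be done
None
```

I hung the long tongs over the middle of the rail, square to the bar and upright (within about 5 mm and a few degrees by camera), resting on the bar before I let go. They came off the peg still leaning, and I pressed one arm lightly against the bar to bring them upright. I touched nothing else, and handed in with the gripper clear at about 20 s; no verdict came back.

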